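# Extend the inspection mirror to its second stop and hold it out ready

## Task

A screw has gone down behind the parts drawers and I need the telescopic inspection mirror handed to me at working length: with the mirror's neck still in the fork of its rest, squeeze the orange button in the side of the handle, pull the handle out past the first stop to the second one, and let go of the button so that it springs back out and locks there. Then take the mirror by the handle clear of the button, lift it straight out of the rest and finish while holding it there for me, still and roughly level, about 10 cm above the rest, still locked at the second stop. Keep the fingers off the mirror disc and leave the other tools where they lie.

Things in the scene. Friction and masses are not known exactly. Their poses are not given: they have to be found in the camera images.
- rest: wooden rest, fixed to the bench: dark board 72 x 236 x 12 mm, long side along its y, with two plywood uprights, the fork at its y = +85 mm and the saddle at y = -93 mm. Origin: centre of the board's underside, on the bench top. The mirror tool lies in both slots, axis along the rest's y and 66 mm above the bench; lift it straight up to take it out.
- fork (a point): middle of the fork's slot floor, 62.5 mm above the bench. Fork upright 46 mm wide, 8 mm thick, its top 82 mm above the bench; slot 14 mm wide, open at the top. The tool's neck lies in it with a collar on each side (5 mm of play each way), so once the tool has slid back those 5 mm the rod stays put while the handle is pulled.
- saddle (a point): middle of the saddle's slot floor, 54 mm above the bench, 178 mm from the fork. Saddle upright 56 mm wide, 12 mm thick, its top 74 mm above the bench; slot 30 mm wide, open at the top. It carries the handle both home and pulled out; keep the fingers off it. Ease the pulled-out tool a few mm back toward the fork before lifting, so no collar drags on it.
- mirror_tool: telescopic inspection mirror, about 0.25 kg in all, loose: 10 mm steel rod with locking grooves, 7 mm neck between two dark collars (22 and 24 mm across) 18 mm apart, mirror disc at one end, handle at the other. Origin: on the tool's axis in the middle of the neck. y runs along the tool: +y toward the mirror disc, -y toward the handle; z up as it lies in the rest.
- mirror_head: mirror disc in a black dish, 60 mm across, 7 mm thick, tilted 0.7 rad; the disc's centre is 54 mm from the neck's middle in tool +y. Origin and axes: those of mirror_tool (the neck's middle). Not to be touched with the fingers.
- handle (a joint): how far the handle is pulled out along tool -y, m: 0 home (start), 0.040 first stop, 0.080 second and last stop; 1 to 1.5 mm of play at each, travel ends at 0.081. A stop holds until the button is squeezed; with the button held in, the handle slides past the first stop, no spring, with 2 to 5 N and up to 10 N more from drag on the saddle if it is pressed down.
- handle_front (a point): on the tool's axis at the handle's front face; axes as the tool's. The handle runs from here 190 mm in tool -y: rounded bar 26 mm wide (tool x), 24 mm tall (z), aluminium front, black ribbed rubber, grey end cap with orange band. Front face 16 mm behind the neck's middle when home, 96 mm at the second stop.
- handle_grip (a point): on the tool's axis in the rubber grip, 90 mm behind the button; axes as the tool's; handle 26 mm wide here. At the second stop it is 221 mm behind the neck's middle and 43 to 48 mm beyond the saddle: a good place to lift the extended tool, whose centre of mass is then about 70 mm nearer the mirror.
- button (a joint): travel of the orange button into the handle, m: 0 = sprung out (locked when at a stop), 0.005 = fully in. Spring 3.6 N at 0, 8 N fully in; unlocks from 0.003. Let go between stops, it stays 0.0025 in and springs out by itself at the next stop. Closing the gripper across the handle at the button presses it.
- button_face (a point): centre of the button's outer face, 18 mm from the tool's axis in tool -x; axes as the tool's. Button 18 mm long, 12 mm high, standing 5 mm out of the handle's side (31 mm over handle and button). It is 51 mm behind the neck's middle when home, 131 mm at the second stop.
- claw_hammer: claw hammer, red and black handle, 115 x 326 x 36 mm, lying at the left; origin centre of its underside
- tape_measure: yellow tape measure, 40 x 75 x 68 mm, at the right; origin centre of its underside
- pliers_red: pliers with red grips, 32 x 175 x 14 mm, near right; origin centre of its underside
- hex_keys: orange folding hex key set, 19 x 101 x 26 mm, right; origin centre of its underside
- marker: white and red marker pen, 17 x 135 x 16 mm, far right; origin centre of its underside

How it is judged:
On the way, in this order (a step that is already met when the one before it is completed fails the run):
1. the button is squeezed in while the handle is still pushed home (value of joint button above 0.0031 m and value of joint handle below 0.01 m), for 0.05 s.
2. the handle is at the second stop, the button has sprung back out, the neck is still in the fork (value of joint handle above 0.0765 m and value of joint button below 0.0015 m and horizontal distance between mirror_tool and rest below 0.1 m and height (world z) of mirror_tool below 0.085 m), for 0.2 s.
At the end, for the whole second after the job is handed in: Gripper holds the handle (over 2 N); tool off its rest, grip point over 125 mm and neck over 115 mm above the bench, level within 30 degrees, under 30 mm/s; handle out at the second stop (over 76.5 mm), button out (in less than 1.5 mm) (value of joint handle above 0.0765 m and value of joint button below 0.0015 m and height (world z) of handle_grip above 0.125 m and height (world z) of mirror_tool above 0.115 m and angle between mirror_tool's own y axis and vertical between 1.05 and 2.09 rad and contact force between the fingers and handle above 2 N and contact force between mirror_tool and rest below 0.1 N and linear speed of mirror_tool below 0.03 m/s); the arm keeps its last pose, push and grip.
It fails at once if the fingers touch the mirror disc (contact force between the fingers and mirror_head above 0.5 N).
It fails at once if another tool is pushed more than 25 mm (distance of any of claw_hammer, tape_measure, pliers_red, hex_keys, marker from where it was at the start of the episode above 0.025 m).
It also fails if it takes over 51 s, if anything falls off the work surface, if the arm or the gripper's body presses on something with over 40 N, if the wrist force passes 120 N, or if a joint passes its speed limit or range.

## Robot

A 6-joint arm with a two-finger parallel gripper is mounted at the origin on a cart in front of the work surface, level with it; the furniture and walls round the work are solid. World frame = base frame: x ahead of the robot, y to its left, z up, the work surface at z = 0. Lengths are in m, angles in rad, forces in N, time in s.
With the tool pointing down it reaches from about 0.275 to 0.875 m from the base axis. Payload 12.5 kg.
Tool frame: the origin (TCP) lies at the very end of the fingers, on their centre line; the grasp point (between the pads) lies 19 mm behind it; z points along the fingers, y is the line along which they close (so a half turn about z gives the same grasp; the last joint's range is limited). The gripper opens to 85 mm and grips with 20 to 120 N. Pads are 22 mm wide; open, the fingers measure 114 mm over their backs; the gripper's body (76 mm by 85 mm) begins 54 mm behind the grasp point. The pads swing forward as they close: fully open they stand 13 mm farther back than shut.
Start: joints at [1.039, 0.351, 1.652, -0, 1.139, -0.085], TCP at [0.238, 0.496, 0.231] pointing down, gripper open.
Joint ranges: [-2.75, 2.75], [-0.79, 2.1], [0.01, 2.65], [-1.57, 4.71], [0.07, 3.14], [-2.87, 2.87]. Speed limits (rad/s): [2.22, 2.22, 2.79, 3.14, 3.14, 3.14].

## Interface

Orientations are given as a unit quaternion [w, x, y, z].
In Python, from workcell import robot gives the robot as it stands.
- The arm moves only by the tool send_rows, never from a script. Its argument "rows" is text: rows parted by semicolons, each of 7 numbers parted by spaces: the closure, from 0 (fully open) to 1 (shut), then the shift along the tool's x, y, z in mm, then the turn, a rotation vector about the tool's x, y, z in degrees. In form: fingers tx ty tz ax ay az; .... A call has 1 to 20 rows; each row shifts and turns the commanded pose from where the row before left it, along the tool's axes as they then stand; what a row does not reach is not made up. A row lasts 1/8 s, in which the tool goes at most 62.5 mm and 10.7 degrees, less where a joint would pass 70% of its speed; a pose out of reach is approached as far as the arm can. A call with a gripper value outside its range is refused whole. The fingers move at their own pace and stop on an object; "grip_force" is the grip in N (left out, the last holds). Time passes only in rows, so rows that do not move let the fingers close. It gives the time, the measured TCP pose, the force, the opening and the grip force at its end, in the units of the state.
- robot.get_obs(): the state, without advancing time (a new reading comes with each control period).
- robot.get_image(name): name is "scene" or "top"; returns the picture (400x640x3 uint8, red, green, blue); there is no depth.
- robot.camera_model(name): a dict with "fx", "fy", "cx", "cy" (pixels), "view" (4x4, takes a point from world to camera coordinates). Camera axes: x right, y up, looking along -z (the intrinsics and any distortion apply to the point x, -y, -z); pixel columns grow to the right and rows downward; lengths in m; the calibration is good to about 2 mm. A picture is of the moment at which its call begins. camera_model takes no time and is no camera call.
- robot.close_job(): hands the job in; it is judged then, once.
The state is a dict: "t": time; "joint_positions": joint angles; "qd": joint speeds; "effort": joint torques, N m; "eef_pos": TCP position; "tool_rot": TCP orientation; "contact_force": force on the tool from outside, world axes, zero at the start; "ft_torque": the same for the moment, N m; "width": finger opening in m; "gripper_force": force on a finger pad.
Only numpy, scipy, OpenCV 4.12 (cv2) and the standard library are available. Lean on these libraries where they do the work, as an engineer would, in place of code of your own. Each camera call takes 0.05 s, during which the arm holds its last target. There are 200 camera calls.

## Working session

There is one attempt and no reset: what is moved stays moved. The work goes in short steps, Python scripts to look and compute and a tool call to move; the robot and the scene stay as the last step left them, time stands still between calls to the robot, and variables do not carry over. Pictures are saved under pics/ and viewed, at most 10 in all, crops included, and the job is handed in when it is done.

Besides the shell and the picture viewer there is one more tool, called after ">>>" as name(argument=value, ...) on one line, values as JSON. send_rows: Moves the arm, as the interface text tells. Its arguments: {"type":"object","properties":{"rows":{"type":"string"},"grip_force":{"type":"number"}},"required":["rows"]}

```bash
mkdir -p pics && python3 - <<'E'
from workcell import robot
import cv2
o=robot.get_obs()
print({k:o[k] for k in('t','eef_pos','tool_rot','width','contact_force')})
for n in('scene','top'):
    cv2.imwrite(f'pics/{n}0.png',robot.get_image(n)[:,:,::-1]); print(n,robot.camera_model(n))
E
```

```text
{'t': 0.0, 'eef_pos': array([0.23746384, 0.49572277, 0.23075996]), 'tool_rot': array([-1.73611594e-04,  2.21551763e-01,  9.75148430e-01, -5.70287040e-04]), 'width': 0.08545243522510935, 'contact_force': array([-0.14846868,  0.26049677, -0.55467216])}
scene {'fx': 415.8440707691263, 'fy': 415.8440707691263, 'cx': 328.4620896769717, 'cy': 203.93877572981563, 'view': array([[ 0.8760757 , -0.48216118, -0.00345841, -0.47500317],
       [ 0.29746389,  0.53481224,  0.79087995, -0.27066629],
       [-0.37948202, -0.69389946,  0.61196155, -0.90383498],
       [ 0.        ,  0.        ,  0.        ,  1.        ]])}
top {'fx': 433.21858286585564, 'fy': 433.21858286585564, 'cx': 323.34608145298364, 'cy': 197.93575479368818, 'view': array([[ 0.007221  , -0.99995295, -0.00647706,  0.11365595],
       [ 0.99793797,  0.00679303,  0.06382526, -0.57798314],
       [-0.06377826, -0.00692459,  0.99794007, -1.52399592],
       [ 0.        ,  0.        ,  0.        ,  1.        ]])}
```

View pics/scene0.png

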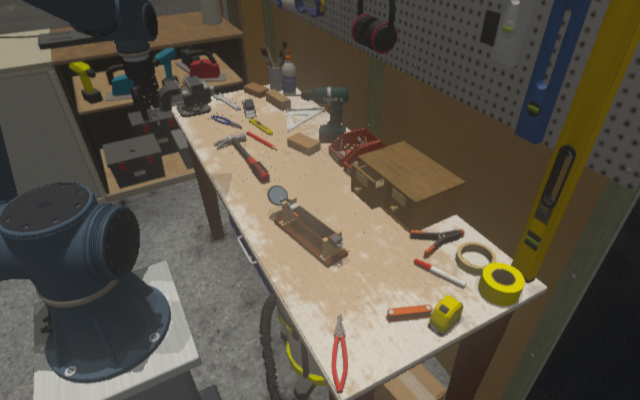

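View pics/top0.png

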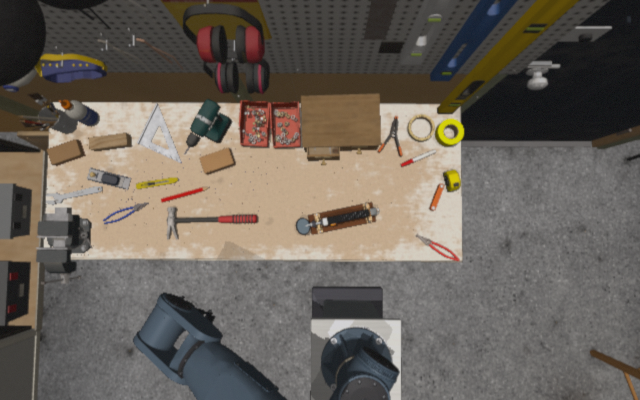

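The mirror disc is at about (303,227) in top and (277,195) in scene. The handle end is near (375,210) and (336,240). I'll take enlarged crops next.

```bash
python3 - <<'E'
import cv2,numpy as np
t=cv2.imread('pics/top0.png')[190:250,290:390]; s=cv2.imread('pics/scene0.png')[175:275,255:365]
a=cv2.resize(t,(800,480),interpolation=cv2.INTER_CUBIC); b=cv2.resize(s,(660,600),interpolation=cv2.INTER_CUBIC)
cv2.imwrite('pics/tc.png',a);cv2.imwrite('pics/sc.png',b)
E
```

```text
(no output)
```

View pics/tc.png

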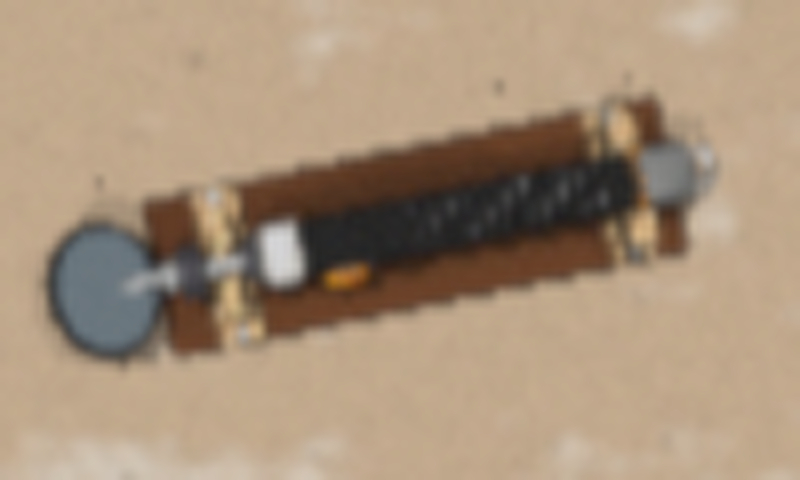

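View pics/sc.png

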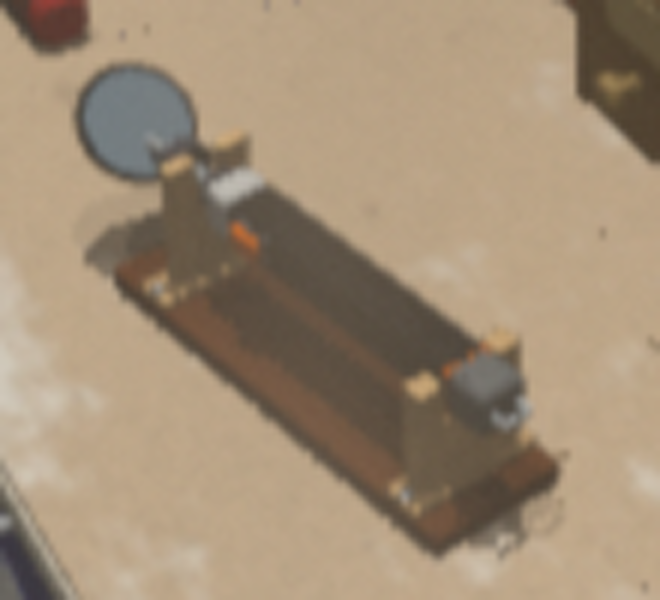

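```bash
cat >h.py <<'E'
from workcell import robot
import numpy as np
def ray(n,u,v):
    c=robot.camera_model(n);V=c['view'];R,t=V[:3,:3],V[:3,3]
    d=R.T@np.array([(u-c['cx'])/c['fx'],-(v-c['cy'])/c['fy'],-1]); return -R.T@t,d/np.linalg.norm(d)
def plane(n,u,v,z):
    o,d=ray(n,u,v); return o+d*(z-o[2])/d[2]
def tri(a,b):
    (o,d),(p,e)=ray('top',*a),ray('scene',*b)
    s=np.linalg.lstsq(np.c_[d,-e],p-o,rcond=None)[0]
    P,Q=o+s[0]*d,p+s[1]*e
    return (P+Q)/2,np.linalg.norm(P-Q)
E
python3 - <<'E'
from h import *
import cv2
np.set_printoptions(precision=4,suppress=True)
T=lambda x,y:(290+(x+.5)/8-.5,190+(y+.5)/8-.5)
S=lambda x,y:(255+(x+.5)/6-.5,175+(y+.5)/6-.5)
for n,a,b in(('mirror',(107,289),(137,122)),('button',(347,276),(245,237)),('alu top',(283,252),(236,184)),('cap',(670,172),(488,375)),
  ('fork-near post',(245,333),(177,165)),('fork-far',(214,195),(231,140)),('sad-near',(642,232),(422,385)),('sad-far',(612,120),(498,342))):
    print(n,*tri(T(*a),S(*b)))
c=[plane('top',*T(*p),.012) for p in((147,203),(655,97),(688,250),(178,352))]
print('board top',np.array(c),np.mean(c,0),[np.linalg.norm(c[i]-c[(i+1)%4]) for i in range(4)])
c2=[plane('scene',*S(*p),.012) for p in((118,270),(435,540),(558,462))];print(np.array(c2))
# masks
im=cv2.imread('pics/top0.png');hs=cv2.cvtColor(im,cv2.COLOR_BGR2HSV)
m=cv2.inRange(hs,(3,110,30),(16,255,125));m[:190]=0;m[250:]=0;m[:,:290]=0;m[:,390:]=0
p=cv2.findNonZero(cv2.morphologyEx(m,cv2.MORPH_OPEN,np.ones((2,2))))
r=cv2.minAreaRect(p);print(r,np.array([plane('top',*q,.012) for q in cv2.boxPoints(r)]),plane('top',*r[0],.012))
E
```

```text
mirror [0.4792 0.1863 0.0681] 0.00246673676082924
button [0.486  0.0831 0.069 ] 0.0036186883887703303
alu top [0.4956 0.1108 0.0763] 0.0026270767047118044
cap [ 0.5313 -0.0547  0.0763] 0.003552072156118067
fork-near post [0.4668 0.1243 0.0883] 0.014904981886316797
fork-far [0.5143 0.1427 0.0739] 0.009148633827297855
sad-near [ 0.5061 -0.0433  0.0727] 0.004594570607070578
sad-far [ 0.5523 -0.03    0.0664] 3.49514752078601e-05
board top [[ 0.5164  0.1723  0.012 ]
 [ 0.5653 -0.0542  0.012 ]
 [ 0.4972 -0.0688  0.012 ]
 [ 0.4503  0.1579  0.012 ]] [0.5073 0.0518 0.012 ] [np.float64(0.23168279810990086), np.float64(0.06969762035745561), np.float64(0.23153843958506706), np.float64(0.06770961731786213)]
[[ 0.4522  0.1542  0.012 ]
 [ 0.4989 -0.0717  0.012 ]
 [ 0.5672 -0.0569  0.012 ]]
((342.21221923828125, 219.00799560546875), (19.158973693847656, 64.58428192138672), 78.11134338378906) [[ 0.5116  0.1698  0.012 ]
 [ 0.5607 -0.0556  0.012 ]
 [ 0.494  -0.0696  0.012 ]
 [ 0.4451  0.1551  0.012 ]] [0.5028 0.05   0.012 ]
```

>>> send_rows(rows="0 0 0 0 0 0 9; 0 0 0 0 0 0 9; 0 0 0 0 0 0 9; 0 0 0 0 0 0 9; 0 0 0 0 0 0 9; 0 0 0 0 0 0 7.4; 0 -30 11.5 0 0 0 0; 0 -40 15 0 0 0 0; 0 -40 15 0 0 0 0; 0 -40 15 0 0 0 0; 0 -40 15 0 0 0 0; 0 -40 15 0 0 0 0; 0 -40 15 0 0 0 0; 0 -40 15 0 0 0 0; 0 -40 15 0 0 0 0; 0 -40 15 0 0 0 0; 0 -40 15 0 0 0 0; 0 -27 10.5 0 0 0 0; 0 0 0 0 0 0 0; 0 0 0 0 0 0 0")

```text
t: 2.6
eef_pos: [0.5004, 0.0852, 0.231]
tool_rot: [-0.0, 0.629, 0.777, -0.0]
contact_force: [1.2, 0.4, 0.1]
width: 0.0851
gripper_force: 0.0
```

```bash
cat >>h.py <<'E'
from scipy.spatial.transform import Rotation as Ro
def st(target=None):
    o=robot.get_obs();q=o['tool_rot'];R=Ro.from_quat(np.r_[q[1:],q[0]]).as_matrix()
    np.set_printoptions(precision=4,suppress=True)
    print('t',round(o['t'],2),'p',o['eef_pos'],'x',R[:,0],'y',R[:,1],'z',R[:,2],'w',round(o['width'],4),'F',o['contact_force'],o['gripper_force'])
    if target is not None: print('go mm',R.T@(np.array(target)-o['eef_pos'])*1000)
    return o,R
E
python3 - <<'E'
from h import *
import cv2
st((.5006,.0846,.18))
a=robot.get_image('top')[190:250,290:390,::-1];b=robot.get_image('scene')[150:275,235:365,::-1]
cv2.imwrite('pics/c1.png',np.hstack([cv2.resize(b,(520,500),interpolation=2)]))
E
```

```text
t 2.6 p [0.5004 0.0852 0.231 ] x [-0.2079  0.9782  0.0003] y [ 0.9782  0.2079 -0.0007] z [-0.0008  0.0001 -1.    ] w 0.0851 F [1.2419 0.3521 0.1428] 0.0
go mm [-0.6183  0.1153 51.0409]
```

View pics/c1.png

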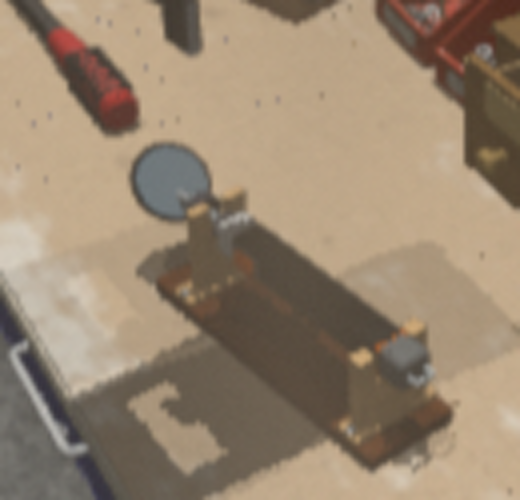

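>>> send_rows(rows="0 0 0 30 0 0 0; 0 0 0 40 0 0 0; 0 0 0 40 0 0 0; 0 0 0 30 0 0 0; 0 0 0 20 0 0 0; 0 0 0 15 0 0 0; 0 0 0 10 0 0 0; 0 0 0 0 0 0 0; 0 0 0 0 0 0 0")

```text
t: 3.82
eef_pos: [0.5012, 0.0849, 0.0469]
tool_rot: [0.0, 0.629, 0.777, 0.0]
contact_force: [-0.0, -0.5, 0.1]
width: 0.0855
gripper_force: 0.0
```

```bash
python3 - <<'E'
from h import *
import cv2
st((.5006,.0846,.045))
a=robot.get_image('top')[190:250,290:390,::-1];b=robot.get_image('scene')[140:270,245:375,::-1]
cv2.imwrite('pics/c2.png',np.vstack([cv2.resize(b,(600,600),interpolation=2)]))
E
```

```text
t 3.83 p [0.5012 0.0849 0.0469] x [-0.208   0.9781 -0.0001] y [0.9781 0.208  0.001 ] z [ 0.001   0.0001 -1.    ] w 0.0855 F [-0.0072 -0.5165  0.0852] 0.0
go mm [-0.1177 -0.6841  1.8701]
```

View pics/c2.png

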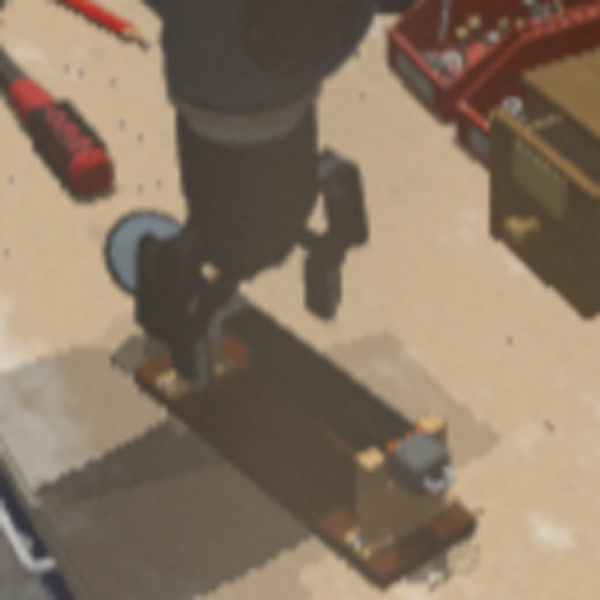

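The open fingers straddle the handle next to the fork, so I'll close on the button.

>>> send_rows(rows="0.4 0 0 1 0 0 0; 1 0 0 0 0 0 0; 1 0 0 0 0 0 0; 1 0 0 0 0 0 0; 1 0 0 0 0 0 0; 1 0 0 0 0 0 0; 1 0 0 0 0 0 0; 1 0 0 0 0 0 0; 1 0 0 0 0 0 0", grip_force=35)

```text
t: 5.05
eef_pos: [0.5014, 0.0848, 0.0456]
tool_rot: [0.0, 0.629, 0.777, 0.0]
contact_force: [1.8, 1.2, 5.7]
width: 0.0257
gripper_force: 36.3
```

```bash
python3 -c "
from h import *
st()"
```

```text
t 5.05 p [0.5014 0.0848 0.0456] x [-0.2079  0.9782 -0.0001] y [0.9782 0.2079 0.0012] z [ 0.0012  0.0001 -1.    ] w 0.0257 F [1.7954 1.2174 5.7076] 36.299909725785255
```

>>> send_rows(rows="1 0 0 -1 0 0 0; 1 -5 0 0 0 0 0; 1 -8 0 0 0 0 0; 1 -8 0 0 0 0 0; 1 -8 0 0 0 0 0; 1 -8 0 0 0 0 0; 1 -8 0 0 0 0 0; 1 -8 0 0 0 0 0; 1 -8 0 0 0 0 0; 1 -8 0 0 0 0 0; 1 -6 0 0 0 0 0; 1 0 0 0 0 0 0; 1 0 0 0 0 0 0")

```text
t: 6.68
eef_pos: [0.5163, 0.0112, 0.0461]
tool_rot: [-0.0, 0.629, 0.777, -0.0]
contact_force: [-0.3, -0.7, -2.4]
width: 0.0256
gripper_force: 35.1
```

```bash
python3 - <<'E'
from h import *
import cv2
o,R=st();print('along',R.T@(o['eef_pos']-[.5014,.0848,.0456])*1000)
a=robot.get_image('top')[185:260,290:410,::-1];b=robot.get_image('scene')[150:270,245:375,::-1]
cv2.imwrite('pics/c3.png',np.hstack([cv2.resize(b,(650,600),interpolation=2)]))
E
```

```text
t 6.67 p [0.5163 0.0112 0.0461] x [-0.2077  0.9782 -0.    ] y [ 0.9782  0.2077 -0.0005] z [-0.0005 -0.0001 -1.    ] w 0.0256 F [-0.2569 -0.6785 -2.3785] 35.13973977416754
along [-75.0987  -0.7434  -0.4934]
```

View pics/c3.png

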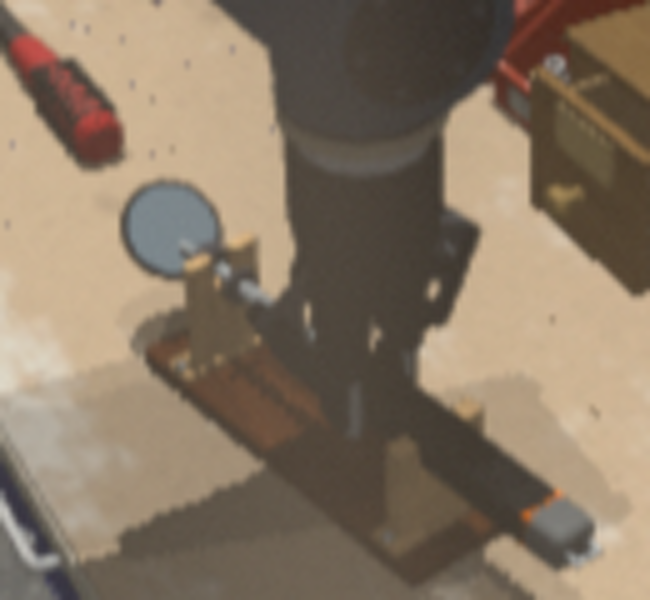

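The rod shows between the fork and the handle, so the handle is sliding out. I'll pull on to the end stop in small rows.

>>> send_rows(rows="1 -4 0 0 0 0 0; 1 -3 0 0 0 0 0; 1 -2 0 0 0 0 0; 1 -1 0 0 0 0 0; 1 0 0 0 0 0 0; 1 0 0 0 0 0 0")

```text
t: 7.52
eef_pos: [0.5184, 0.0018, 0.0462]
tool_rot: [-0.0, 0.629, 0.777, -0.0]
contact_force: [-0.4, 4.7, -3.1]
width: 0.0256
gripper_force: 35.0
```

```bash
python3 - <<'E'
from h import *
o,R=st();print('along',R.T@(o['eef_pos']-[.5014,.0848,.0456])*1000,R.T@o['contact_force'])
E
```

```text
t 7.53 p [0.5184 0.0018 0.0462] x [-0.208   0.9781  0.0003] y [ 0.9781  0.208  -0.0003] z [-0.0003  0.0002 -1.    ] w 0.0256 F [-0.3647  4.65   -3.1112] 35.01640576869249
along [-84.7457  -0.6153  -0.6677] [4.6233 0.6113 3.1124]
```

>>> send_rows(rows="1 -1 0 0 0 0 0; 1 0 0 0 0 0 0; 1 0 0 0 0 0 0")

```text
t: 7.9
eef_pos: [0.5186, 0.0008, 0.0462]
tool_rot: [-0.0, 0.629, 0.777, -0.0]
contact_force: [-0.6, 5.3, -2.7]
width: 0.0257
gripper_force: 35.0
```

>>> send_rows(rows="1 -1 0 0 0 0 0; 1 0 0 0 0 0 0; 1 0 0 0 0 0 0")

```text
t: 8.28
eef_pos: [0.5187, -0.0, 0.0462]
tool_rot: [-0.0, 0.629, 0.777, -0.0]
contact_force: [-1.3, 6.7, -3.2]
width: 0.0257
gripper_force: 35.1
```

```bash
python3 - <<'E'
from h import *
o,R=st();print('along',R.T@(o['eef_pos']-[.5014,.0848,.0456])*1000,R.T@o['contact_force'])
E
```

```text
t 8.28 p [ 0.5187 -0.      0.0462] x [-0.208   0.9781  0.0005] y [ 0.9781  0.208  -0.0005] z [-0.0006  0.0004 -1.    ] w 0.0257 F [-1.2719  6.6971 -3.1703] 35.079492442309856
along [-86.5618  -0.6994  -0.6505] [6.8136 0.1502 3.1737]
```

>>> send_rows(rows="1 -1 0 0 0 0 0; 1 0 0 0 0 0 0; 1 0 0 0 0 0 0")

```text
t: 8.65
eef_pos: [0.5185, -0.0002, 0.046]
tool_rot: [-0.001, 0.629, 0.777, 0.0]
contact_force: [-2.4, 14.3, -3.2]
width: 0.0257
gripper_force: 35.5
```

>>> send_rows(rows="1 -1 0 0 0 0 0; 1 0 0 0 0 0 0; 1 0 0 0 0 0 0")

```text
t: 9.02
eef_pos: [0.5183, -0.0004, 0.0459]
tool_rot: [-0.002, 0.63, 0.777, 0.0]
contact_force: [-3.1, 21.4, -1.8]
width: 0.0255
gripper_force: 35.8
```

```bash
python3 - <<'E'
from h import *
import cv2
o,R=st();print('along',R.T@(o['eef_pos']-[.5014,.0848,.0456])*1000,R.T@o['contact_force'])
a=robot.get_image('top')[185:260,290:410,::-1];b=robot.get_image('scene')[180:280,265:375,::-1]
cv2.imwrite('pics/c4.png',np.hstack([cv2.resize(b,(660,600),interpolation=2)]))
E
```

```text
t 9.03 p [ 0.5183 -0.0004  0.0459] x [-0.2074  0.9783  0.003 ] y [ 0.9783  0.2074 -0.0018] z [-0.0024  0.0026 -1.    ] w 0.0255 F [-3.1137 21.3663 -1.8472] 35.763803757727146
along [-86.8429  -1.1002  -0.5779] [21.5419  1.3884  1.9096]
```

View pics/c4.png

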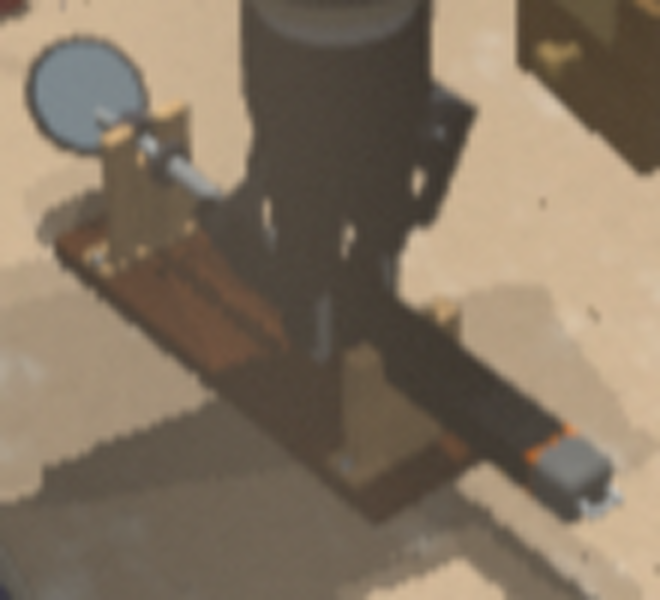

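The force rises steeply, so the handle is at the end stop. I'll relax the pull and open the fingers, so the button springs out.

>>> send_rows(rows="1 2 0 0 0 0 0; 1 0 0 0 0 0 0; 1 0 0 0 0 0 0; 0 0 0 0 0 0 0; 0 0 0 0 0 0 0; 0 0 0 0 0 0 0; 0 0 0 0 0 0 0; 0 0 0 0 0 0 0; 0 0 0 0 0 0 0; 0 0 0 0 0 0 0; 0 0 0 0 0 0 0")

```text
t: 10.5
eef_pos: [0.519, -0.0003, 0.0463]
tool_rot: [-0.0, 0.629, 0.777, -0.0]
contact_force: [-0.3, 1.2, 0.8]
width: 0.0854
gripper_force: 0.0
```

>>> send_rows(rows="0 0 0 -30 0 0 0; 0 0 0 -40 0 0 0; 0 0 0 -40 0 0 0; 0 0 0 -30 0 0 0; 0 0 0 0 0 0 0; 0 0 0 0 0 0 0")

```text
t: 11.25
eef_pos: [0.5185, -0.0003, 0.1856]
tool_rot: [-0.0, 0.629, 0.777, -0.0]
contact_force: [-0.8, 0.4, -1.3]
width: 0.0856
gripper_force: 0.0
```

```bash
python3 - <<'E'
from h import *
import cv2
o,R=st()
a=robot.get_image('top')[185:260,290:410,::-1];b=robot.get_image('scene')[180:280,265:375,::-1]
cv2.imwrite('pics/c5.png',np.vstack([cv2.resize(a,(480,300),interpolation=2),cv2.resize(b,(480,300),interpolation=2)]))
E
```

```text
t 11.25 p [ 0.5185 -0.0003  0.1856] x [-0.2079  0.9781  0.0003] y [ 0.9781  0.2079 -0.0009] z [-0.001   0.0001 -1.    ] w 0.0856 F [-0.822   0.4305 -1.3152] 0.0
```

View pics/c5.png

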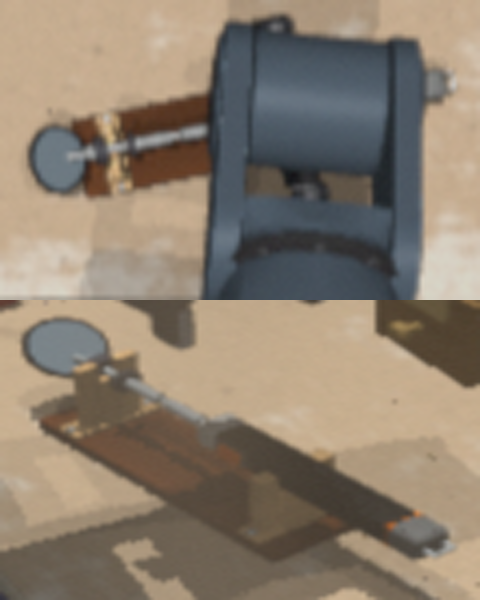

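The handle is fully extended and the neck is still in the fork. Next I move 90 mm back to the grip point and descend.

>>> send_rows(rows="0 -25 0 0 0 0 0; 0 -40 0 0 0 0 0; 0 -25 0 0 0 0 0; 0 0 0 0 0 0 0; 0 0 0 30 0 0 0; 0 0 0 40 0 0 0; 0 0 0 35 0 0 0; 0 0 0 20 0 0 0; 0 0 0 13 0 0 0; 0 0 0 1 0 0 0; 0 0 0 0 0 0 0; 0.5 0 0 0 0 0 0; 1 0 0 0 0 0 0; 1 0 0 0 0 0 0; 1 0 0 0 0 0 0; 1 0 0 0 0 0 0; 1 0 0 0 0 0 0; 1 0 0 0 0 0 0; 1 0 0 0 0 0 0", grip_force=70)

```text
t: 13.72
eef_pos: [0.5379, -0.0885, 0.0476]
tool_rot: [0.0, 0.629, 0.777, 0.0]
contact_force: [-0.2, -0.7, 5.2]
width: 0.0252
gripper_force: 71.9
```

>>> send_rows(rows="1 0 0 -0.5 0 0 0; 1 1.5 0 0 0 0 0; 1 1.5 0 0 0 0 0; 1 1 0 0 0 0 0; 1 0 0 0 0 0 0; 1 0 0 0 0 0 0")

```text
t: 14.48
eef_pos: [0.5368, -0.0843, 0.0477]
tool_rot: [-0.0, 0.629, 0.777, 0.0]
contact_force: [0.1, -0.1, 0.2]
width: 0.025
gripper_force: 71.3
```

```bash
python3 - <<'E'
from h import *
o,R=st();print(R.T@o['contact_force'])
E
```

```text
t 14.47 p [ 0.5368 -0.0843  0.0477] x [-0.208   0.9781  0.0003] y [ 0.9781  0.208  -0.0002] z [-0.0002  0.0003 -1.    ] w 0.025 F [ 0.1116 -0.1421  0.1752] 71.25795006752014
[-0.1621  0.0796 -0.1753]
```

>>> send_rows(rows="1 0 0 -2 0 0 0; 1 0 0 -4 0 0 0; 1 0 0 -6 0 0 0; 1 0 0 -8 0 0 0; 1 0 0 -10 0 0 0; 1 0 0 -10 0 0 0; 1 0 0 -10 0 0 0; 1 0 0 -10 0 0 0; 1 0 0 -10 0 0 0; 1 0 0 -10 0 0 0; 1 0 0 -10 0 0 0; 1 0 0 -6 0 0 0; 1 0 0 -4 0 0 0; 1 0 0 -2 0 0 0; 1 0 0 0 0 0 0; 1 0 0 0 0 0 0; 1 0 0 0 0 0 0; 1 0 0 0 0 0 0")

```text
t: 16.73
eef_pos: [0.5368, -0.0844, 0.1497]
tool_rot: [-0.0, 0.629, 0.777, -0.0]
contact_force: [-0.3, -1.2, -2.5]
width: 0.0247
gripper_force: 71.0
```

```bash
python3 - <<'E'
from h import *
import cv2
o,R=st()
a=robot.get_image('top')[185:260,290:410,::-1];b=robot.get_image('scene')[130:280,225:390,::-1]
cv2.imwrite('pics/c6.png',np.vstack([cv2.resize(a,(384,240),interpolation=2),cv2.resize(b,(384,350),interpolation=2)]))
E
```

```text
t 16.73 p [ 0.5368 -0.0844  0.1497] x [-0.2079  0.9781  0.0001] y [ 0.9781  0.2079 -0.0001] z [-0.0001  0.     -1.    ] w 0.0247 F [-0.3273 -1.2456 -2.5433] 70.9713363647461
```

View pics/c6.png

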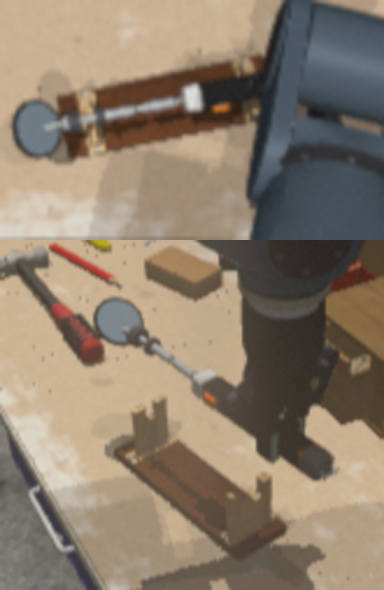

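The tool is clear of the rest, orange button visible and out. I'll check the neck and mirror heights from the two views.

```bash
python3 - <<'E'
from h import *
T=lambda x,y:(290+x/3.2-.3,185+y/3.2-.3)
S=lambda x,y:(225+x/2.327-.3,130+(y-240)/2.333-.3)
P={}
for n,a,b in(('mirror',(38,128),(119,320)),('front',(190,98),(203,384)),('button',(221,108),(209,399))):
    P[n],e=tri(T(*a),S(*b));print(n,P[n],e)
d=P['mirror']-P['front'];print(np.linalg.norm(d),'pitch deg',np.degrees(np.arcsin(d[2]/np.linalg.norm(d))),'neck z',P['mirror'][2]-d[2]*54/150)
st()
E
```

```text
mirror [0.48258474 0.18516176 0.17037364] 0.002931002208998934
front [0.51346049 0.03314247 0.16540571] 0.00235273129399323
button [0.50406295 0.00209143 0.16941877] 0.0034110680925895664
0.1552026232681361 pitch deg 1.8343140956902018 neck z 0.16858518410960588
t 16.82 p [ 0.5368 -0.0845  0.1497] x [-0.208   0.9781  0.    ] y [ 0.9781  0.208  -0.0002] z [-0.0002 -0.     -1.    ] w 0.0251 F [-0.0941  0.2968 -2.1633] 70.97094297409058
```

```bash
python3 -c "
from workcell import robot
print(robot.close_job())"
```

```text
the job is handed in; nothing more can be done
None
```

I pulled the mirror out to the second stop and handed the job in with it held by the handle, level within about 2° and about 10 cm above the rest; by camera the button looks out and the handle at full length, but I got no verdict back.

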